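Register the ribbed rest under the needle and hold the specimen gauge at its set tilt

ROBOT

A 7-joint arm with a two-finger parallel gripper is mounted at the origin on the work surface. World frame = base frame: x ahead of the robot, y to its left, z up, the work surface at z = 0. Lengths are in m, angles in rad, forces in N, time in s.
With the tool pointing down it reaches from about 0.4 to 0.85 m from the base axis. Payload 10.4 kg.
Tool frame: the origin (TCP) lies on the mounting face of the last link; the fingertips stand 173 mm ahead of it and the grasp point (between the pads) lies 155 mm ahead of it (manip.tip_extent is the distance from the TCP to the fingertips, in m); z points along the fingers, y is the line along which they close (so a half turn about z gives the same grasp; the last joint's range is limited). The gripper opens to 85 mm and grips with 20 to 120 N. Pads are 22 mm wide; open, the fingers measure 114 mm over their backs; the gripper's body (76 mm by 85 mm) begins 54 mm behind the grasp point. The pads swing forward as they close: fully open they stand 13 mm farther back than shut.
Start: joints at [-0.023, 0.332, -0.065, 1.46, 0.022, 1.35, -0.088], TCP at [0.625, 0, 0.405] pointing down, gripper open.
Joint ranges: [-2.6, 2.6], [-0.5, 2.12], [-1.47, 1.34], [0.16, 2.42], [-1.27, 4.41], [0.06, 2.06], [-2.6, 2.6]. Speed limits (rad/s): [2.22, 2.22, 2.79, 2.79, 3.14, 3.14, 3.14].

INTERFACE

Orientations are given as a unit quaternion [x, y, z, w].
In Python, from workcell import manip gives the robot as it stands.
- The arm moves only by the tool move_arm, never from a script. Its argument "plan" is one flat list of numbers, 7 for each row, row after row: the turn, a rotation vector about the tool's x, y, z in rad, then the shift along the tool's x, y, z in m, then the finger opening in m, from 0 to 0.0854. In form: [ax, ay, az, dx, dy, dz, gripper, ax, ay, az, dx, dy, dz, gripper, ...]. A call has 1 to 12 rows; each row is the pose to reach, as a shift and turn from the pose commanded when the call began, along the tool's axes at that moment; what a row does not reach only later rows make up. A row lasts 1/8 s, in which the tool goes at most 62.5 mm and 10.7 degrees, less where a joint would pass 70% of its speed; a pose out of reach is approached as far as the arm can. A call with a gripper value outside its range is refused whole. The fingers move at their own pace and stop on an object; "squeeze" is the grip in N (left out, the last holds). Time passes only in rows, so rows that repeat a pose let the fingers close. It gives the time, the measured TCP pose, the force, the opening and the grip force at its end, in the units of the state.
- manip.get_obs(): the state, without advancing time (a new reading comes with each control period).
- manip.camera(name): name is "scene" or "side" or "wrist"; returns a dict with "color" (480x640x3 uint8, red, green, blue), "fx", "fy", "cx", "cy" (pixels), "cam_to_world" (4x4, takes a point from camera to world coordinates); the wrist camera has in their place "mount" (4x4, takes a point from camera to tool coordinates, whose origin is the TCP and whose axes are the flange's). Camera axes: x right, y down, z forward; pixel columns grow to the right and rows downward; lengths in m; the calibration is good to about 2 mm. A picture is of the moment at which its call begins: read the wrist's pose just before it. There is no depth.
- manip.hand_in(): hands the job in; it is judged then, once.
Trained networks look in a picture, given as the dict that the camera call returned (one of the last four; its "shot" number tells which), for a name from the list of things; names that differ only in an ending like _2 or _b are one class to them, and where a whole thing is asked for, a point or a joint stands for the part that bears it (a point fixed in the world has none). Each returns a list of dicts, best first, with "conf" (0 to 1); they miss things now and then, are a little off and sometimes report something else, mostly with a low value. They report only what shows in the picture. A call takes as long as a camera call.
- manip.look_for(picture, label): "position" ([x, y, z] in m, in the coordinates of the camera as it stood for that picture, good to about 4 mm: the middle of the surface that is visible of it).
- manip.silhouettes(picture, label): "pixels" (480x640 bool, what is visible of it).
- manip.tip_of(picture, label): "position" ([x, y, z] in m, in the coordinates of the camera as it stood for that picture, good to about 4 mm: a listed point, or the origin of a listed thing).
The state is a dict: "clock": time; "joint_pos": joint angles; "joint_velocities": joint speeds; "tau": joint torques, N m; "position": TCP position; "ee_rot": TCP orientation; "ft_force": force on the tool from outside, world axes, zero at the start; "torque": the same for the moment, N m; "grip_width": opening from 0.0 (shut) to 1.0 (fully open); "grasp_force": force on a finger pad.
Only numpy, scipy, OpenCV 4.12 (cv2) and the standard library are available. Lean on these libraries where they do the work, as an engineer would, in place of code of your own. Each camera call takes 0.05 s, during which the arm holds its last target. There are 200 camera calls.

TASK

Slide the aluminium rest block along the bench top, without lifting it off the bench, until the needle of the fixed stand points straight down into the middle of the black dot on the block. Then pick up the angle gauge, set it down upright with the length of its foot lying across the middle of the block's two uneven ribs, and only then rock it on the ribs until its swinging pointer settles between the two prongs of the index fork. Finish while still gripping it there for the photograph, foot resting lightly on the ribs, the dot still under the needle, and leave the glass dish, the tweezers and the yellow bottle alone.

Things in the scene. Friction and masses are not known exactly. Their poses are not given: they have to be found in the camera images.
- rest: Loose aluminium bar, 44 (x) x 190 (y) x 24 mm high, 0.75 to 1.05 kg, lying with its length roughly left-right (y). Origin: centre of its underside; x across, y along it, z up. On top: two steel cross ribs (y = -63 and -27 mm) and a black dot (y = +75 mm). Can be gripped from above by its upright sides across the 44 mm width, also at the ribs.
- ribs: Two steel ribs fixed on the rest, each across its full 44 mm width, 14 mm wide, round-topped (7 mm radius). Origin: on the bar's top face midway between the ribs; axes as the rest. The rib at y = -18 mm is taller: crest 24 mm above the bar's top (48 mm above the bench); the one at y = +18 mm: 20 mm (44 mm above the bench).
- dot (a point): Centre of the black dot, 12 mm across, flat on the top of the rest, 24 mm above the bench, 20 mm from the bar's end.
- rib_mid (a point): Point midway between the two rib crests, 46 mm above the bench (rest frame 0, -45, 46 mm).
- rib_tall (a point): Middle of the crest of the taller rib, 48 mm above the bench.
- needle_stand: Fixed stand. Origin: on the bench straight under the needle tip. Its dark round foot (68 mm across, 18 mm high) and post (120 mm high) stand 115 mm to the robot's left (+y) of the needle; a thin rod at 100 mm height runs from the post to the needle holder, whose top is at 112 mm.
- needle_tip (a point): Tip of the downward needle, 32 mm above the bench: 8 mm above the top of the rest when the rest lies beneath it.
- gauge: Loose angle gauge standing upright, about 0.29 kg. Origin: centre of the foot's underside; z up, y along the foot, x out of the dial (dial faces away from the robot at the start). Foot 34 (x) x 90 (y) x 10 mm; white housing 22 (dial rim to x = +18) x 80 mm, to 80 mm height; then a black grip stem, 22 thick (x) x 30 mm wide (y), to 124 mm. Steel stub on the +y shoulder, 8 mm high.
- gauge_grip (a point): Centre of the grip stem, 106 mm above the underside of the foot.
- pointer (a joint): Angle (rad) of the swinging pendulum pointer; pivot 70 mm above the foot's underside. It hangs plumb and swings about 1 s after a movement. 0 with the gauge upright; equals the gauge's rotation about its own x axis (right-hand rule: positive raises the foot's +y end and leans the top to the gauge's -y).
- index (a joint): Angle (rad) on the same dial and with the same sign at which the index fork (two dark prongs 7 mm apart on the inside) is set, 0.26 to 0.42; stiff, does not move. The pointer is on the mark when joint pointer equals joint index.
- pointer_tip (a point): Tip of the pointer, 52 mm from the pivot.
- index_tip (a point): Middle of the gap in the index fork, 52 mm from the pivot, in the plane of the pointer.
- dish: Bystander: closed glass culture dish, 90 mm across, 14 mm high; origin centre of underside. Leave alone.
- tweezers: Bystander: steel tweezers, 120 mm long along y, 8 mm high; origin mid-length on the bench. Leave alone.
- spray: Bystander: yellow plastic bottle, 60 mm across, 170 mm high; origin centre of underside. Leave alone.

How it is judged:
On the way, in this order (a step that is already met when the one before it is completed fails the run):
1. the needle points into the dot, the rest lying still (horizontal distance between dot and needle_tip below 0.006 m and linear speed of rest below 0.02 m/s), for 0.2 s.
2. the gauge stands on the ribs, foot across them, not yet rocked to the mark (contact force between gauge and ribs above 0.5 N and horizontal distance between gauge and rib_mid below 0.03 m and angle between the x axis of gauge and the x axis of rest, either way round below 0.35 rad and distance between pointer_tip and index_tip above 0.006 m and height (world z) of gauge above 0.035 m), for 0.2 s.
3. rocked on the ribs until the pointer is between the prongs (contact force between gauge and ribs above 0.5 N and horizontal distance between gauge and rib_mid below 0.03 m and angle between the x axis of gauge and the x axis of rest, either way round below 0.35 rad and distance between pointer_tip and index_tip below 0.0035 m), for 0.3 s.
At the end, for the whole second after the job is handed in: Gauge still gripped (over 2 N), foot pressing the ribs with 0.5 to 20 N, within 30 mm of their middle and 20 deg of the bar's length; pointer tip within 3.5 mm of the fork's middle; needle within 6 mm (horizontal) of the dot's centre; rest on the bench; all still (all of step 3 and horizontal distance between dot and needle_tip below 0.006 m and contact force between gauge and ribs below 20 N and height (world z) of gauge above 0.035 m and height (world z) of rest below 0.005 m and contact force between the fingers and gauge above 2 N and angular speed of gauge below 0.15 rad/s); the arm keeps its last pose, push and grip.
It fails at once if the rest was lifted off the bench (height (world z) of rest above 0.01 m).
It fails at once if a bystander was disturbed (distance of any of dish, tweezers, spray from where it was at the start of the episode above 0.03 m).
It also fails if it takes over 61 s, if anything falls off the work surface, if the arm or the gripper's body presses on something with over 40 N, if the wrist force passes 120 N, or if a joint passes its speed limit or range.

## Working session

There is one attempt and no reset: what is moved stays moved. The work goes in short steps, Python scripts to look and compute and a tool call to move; the robot and the scene stay as the last step left them, time stands still between calls to the robot, and variables do not carry over. Pictures are saved under pics/ and viewed, at most 10 in all, crops included, and the job is handed in when it is done.

Besides the shell and the picture viewer there is one more tool, called as name(argument=value, ...), one argument or row to a line, values as JSON. move_arm: Moves the arm, as the interface text tells. Its arguments: {"type":"object","properties":{"plan":{"type":"array","items":{"type":"number"}},"squeeze":{"type":"number"}},"required":["plan"]}

```bash
mkdir -p pics; ls
cat > h.py <<'E'
import numpy as np, cv2
from scipy.spatial.transform import Rotation as R
from workcell import manip
def T():
    o=manip.get_obs(); M=np.eye(4); M[:3,:3]=R.from_quat(o['ee_rot']).as_matrix(); M[:3,3]=o['position']; return M
def shot(n):
    t=T(); p=manip.camera(n)
    p['M']=np.array(p['cam_to_world']) if n!='wrist' else t@np.array(p['mount'])
    return p
def save(p,f): cv2.imwrite('pics/'+f,p['color'][:,:,::-1])
def w(p,x): return (p['M']@np.r_[x,1])[:3]
def tip(p,l,k=1): return [(np.round(w(p,d['position']),4),round(d['conf'],2)) for d in manip.tip_of(p,l)[:k]]
def look(p,l,k=1): return [(np.round(w(p,d['position']),4),round(d['conf'],2)) for d in manip.look_for(p,l)[:k]]
def pix(p,X):
    c=np.linalg.inv(p['M'])@np.r_[X,1]; return np.array([p['fx']*c[0]/c[2]+p['cx'],p['fy']*c[1]/c[2]+p['cy']])
def ray(p,u,v,z):
    d=p['M'][:3,:3]@np.array([(u-p['cx'])/p['fx'],(v-p['cy'])/p['fy'],1]); o=p['M'][:3,3]; return o+d*(z-o[2])/d[2]
E
python3 - <<'E'
from h import *
o=manip.get_obs(); print({k:np.round(v,3) for k,v in o.items()}); print(T().round(3))
for n in ['scene','side','wrist']:
    p=shot(n); save(p,n+'0.png'); print(n,p['fx'],p['M'].round(3).tolist())
    for l in ['rest','ribs','dot','rib_mid','rib_tall','needle_stand','needle_tip','gauge','gauge_grip','pointer_tip','index_tip','dish','tweezers','spray']:
        print(l,tip(p,l))
E
```

```text
pics
{'clock': np.float64(0.0), 'joint_pos': array([-0.023,  0.333, -0.065,  1.461,  0.022,  1.35 , -0.088]), 'joint_velocities': array([ 0.001, -0.001, -0.001,  0.001,  0.001, -0.001,  0.   ]), 'tau': array([ 0.0000e+00, -6.2545e+01,  5.0000e-02, -3.9161e+01,  1.6000e-02,
        1.0000e-02, -0.0000e+00]), 'position': array([0.625, 0.   , 0.404]), 'ee_rot': array([ 0.707,  0.707, -0.001, -0.   ]), 'ft_force': array([-0.433, -0.221,  0.376]), 'torque': array([0.   , 0.046, 0.001]), 'grasp_force': np.float64(0.0), 'grip_width': np.float64(1.003)}
[[-0.     1.    -0.001  0.625]
 [ 1.     0.    -0.     0.   ]
 [-0.    -0.001 -1.     0.404]
 [ 0.     0.     0.     1.   ]]
scene 459.6434942802201 [[0.523, 0.686, -0.506, 1.012], [0.852, -0.424, 0.307, -0.292], [-0.004, -0.591, -0.806, 0.85], [0.0, 0.0, 0.0, 1.0]]
rest [(array([ 0.6171, -0.0725,  0.0025]), 0.66)]
ribs [(array([ 0.6114, -0.1176,  0.0222]), 0.79)]
dot [(array([0.6089, 0.0072, 0.0199]), 0.94)]
rib_mid [(array([ 0.6107, -0.1193,  0.0487]), 0.55)]
rib_tall [(array([ 0.6137, -0.1336,  0.0465]), 0.7)]
needle_stand []
needle_tip [(
[... 1037 characters left out ...]
]), 0.69)]
tweezers [(array([ 0.7025, -0.3173, -0.0037]), 0.53)]
spray [(array([ 0.357 ,  0.3834, -0.0019]), 0.71)]
wrist 353.3455698325838 [[1.0, -0.001, -0.0, 0.625], [-0.001, -0.966, -0.26, 0.066], [0.0, 0.26, -0.966, 0.374], [0.0, 0.0, 0.0, 1.0]]
rest [(array([ 6.12e-01, -7.38e-02,  2.00e-04]), 0.74)]
ribs [(array([ 0.6176, -0.1147,  0.022 ]), 0.81)]
dot [(array([0.6097, 0.0027, 0.0256]), 0.93)]
rib_mid [(array([ 0.6154, -0.1192,  0.0473]), 0.83)]
rib_tall [(array([ 0.6146, -0.1344,  0.0498]), 0.73)]
needle_stand []
needle_tip [(array([0.5188, 0.0637, 0.0308]), 0.65)]
gauge []
gauge_grip []
pointer_tip []
index_tip []
dish []
tweezers []
spray [(array([ 0.6105, -0.0723, -0.0015]), 0.71)]
```

View pics/scene0.png

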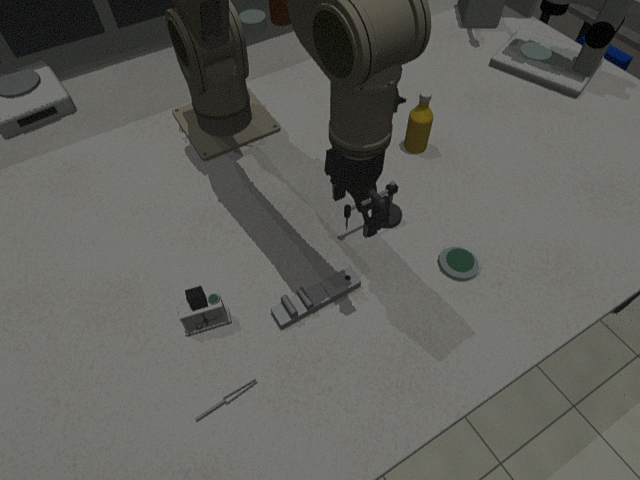

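View pics/side0.png

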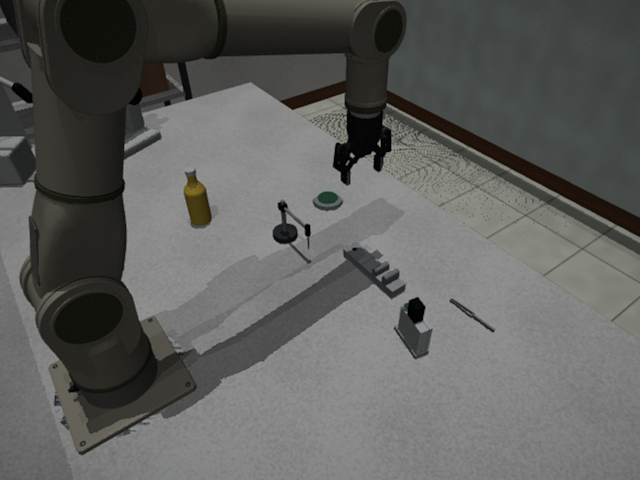

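The scene picture shows the rest at about (315,297) with its ribs toward the lower left and the needle at (346,225). The gauge is at (205,312), dial toward this camera. The side picture agrees and shows free paths. I'll go above the rest.

move_arm(
  plan=[0,0,0,-0.04,-0.006,0.05,0.0854,0,0,0,-0.075,-0.011,0.1,0.0854,0,0,0,-0.075,-0.011,0.1,0.0854,0,0,0,-0.075,-0.011,0.1,0.0854],
  squeeze=40,
)

```text
clock: 2.75
position: [0.6144, -0.0744, 0.3053]
ee_rot: [0.707, 0.707, 0.0, 0.0]
ft_force: [1.1, 0.6, 0.6]
grip_width: 0.999
grasp_force: 0.0
```

Run:
```python
from h import *
p=shot('wrist'); save(p,'w1.png'); print(T().round(4)[:3,3])
for l in ['rest','dot','rib_mid','rib_tall','needle_tip']: print(l,tip(p,l))
m=manip.silhouettes(p,'rest')
if m:
    m=m[0]['pixels'].astype(np.uint8); print(cv2.minAreaRect(cv2.findNonZero(m)))
print(manip.get_obs()['clock'])
```

```text
[ 0.6147 -0.0739  0.306 ]
rest [(array([ 0.6112, -0.0699,  0.0009]), 0.66)]
dot [(array([0.6101, 0.0048, 0.024 ]), 0.86)]
rib_mid [(array([ 0.612 , -0.1132,  0.0483]), 0.6)]
rib_tall [(array([ 0.6129, -0.1334,  0.05  ]), 0.92)]
needle_tip [(array([0.514 , 0.068 , 0.0316]), 0.51)]
((318.9999694824219, 223.49998474121094), (65.99998474121094, 252.99996948242188), 0.0)
3.1
```

View pics/w1.png

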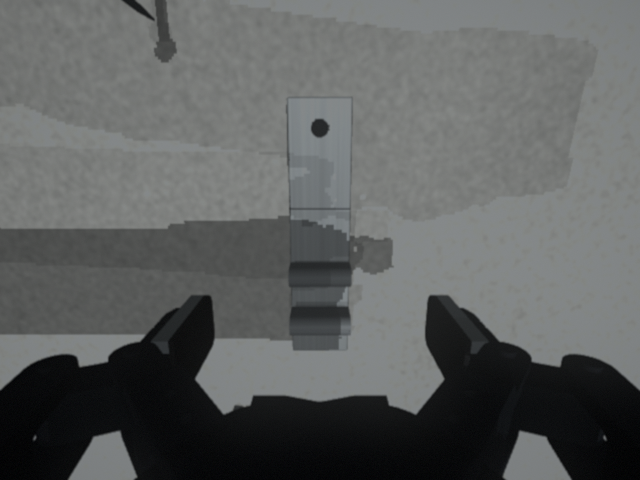

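The wrist picture shows the bar straight along the image, with x-edges at columns 288 and 352 and the dot at (320,128). The needle holder is at (165,48). The yaw is about zero, so I'll descend and grip.

move_arm(
  plan=[0,0,0,0,-0.0025,0.05,0.0854,0,0,0,0,-0.0025,0.1,0.0854,0,0,0,0,-0.0025,0.129,0.0854,0,0,0,0,-0.0025,0.129,0.06,0,0,0,0,-0.0025,0.129,0.04,0,0,0,0,-0.0025,0.129,0.035,0,0,0,0,-0.0025,0.129,0.035,0,0,0,0,-0.0025,0.129,0.035],
  squeeze=40,
)

```text
clock: 4.1
position: [0.613, -0.075, 0.1783]
ee_rot: [0.707, 0.707, 0.002, 0.002]
ft_force: [3.7, 1.2, 7.4]
grip_width: 0.501
grasp_force: 44.3
```

Run:
```python
from h import *
p=shot('wrist'); save(p,'w2.png'); print(T().round(4)[:3,3])
for l in ['dot','needle_tip']: print(l,tip(p,l),look(p,l))
p=shot('side')
for l in ['dot','needle_tip']: print(l,tip(p,l))
p=shot('scene')
for l in ['dot','needle_tip']: print(l,tip(p,l))
o=manip.get_obs();print(o['clock'],o['grip_width']*.0854,o['grasp_force'],o['ft_force'])
```

```text
[ 0.613  -0.075   0.1783]
dot [(array([0.611 , 0.0062, 0.0223]), 0.96)] [(array([ 0.6109, -0.0291,  0.0241]), 0.98)]
needle_tip [] []
dot [(array([0.611 , 0.0042, 0.0196]), 0.66)]
needle_tip [(array([0.5153, 0.0649, 0.0333]), 0.58)]
dot [(array([0.6067, 0.007 , 0.0233]), 0.55)]
needle_tip [(array([0.5154, 0.0651, 0.0326]), 0.7)]
4.65 0.042988206713749845 44.250821471214294 [ 3.18303045 -0.29635127  7.56727071]
```

Gripped at mid-bar. Here the wrist camera would pass close over the needle holder, so I'll regrip at the ribs, as the task allows, and slide from there.

move_arm(
  plan=[0,0,0,0,0,0,0.07,0,0,0,0,0,0,0.07,0,0,0,-0.02,-0.001,0,0.07,0,0,0,-0.045,-0.001,0,0.07,0,0,0,-0.045,-0.001,0,0.05,0,0,0,-0.045,-0.001,0,0.035,0,0,0,-0.045,-0.001,0,0.035,0,0,0,-0.045,-0.001,0,0.035,0,0,0,-0.045,-0.001,0,0.035],
  squeeze=60,
)

```text
clock: 5.78
position: [0.611, -0.1216, 0.1765]
ee_rot: [0.708, 0.707, 0.0, 0.002]
ft_force: [1.7, -7.9, 1.7]
grip_width: 0.503
grasp_force: 62.7
```

move_arm(
  plan=[0,0,0,0.005,-0.007,0,0.035,0,0,0,0.013,-0.02,0,0.035,0,0,0,0.022,-0.035,0,0.035,0,0,0,0.031,-0.05,0,0.035,0,0,0,0.041,-0.065,0,0.035,0,0,0,0.05,-0.08,0,0.035,0,0,0,0.057,-0.09,0,0.035,0,0,0,0.057,-0.09,0,0.035,0,0,0,0.057,-0.09,0,0.035],
)

```text
clock: 6.9
position: [0.5205, -0.0625, 0.1764]
ee_rot: [0.707, 0.707, 0.0, -0.0]
ft_force: [-6.0, 1.6, 12.8]
grip_width: 0.503
grasp_force: 64.1
```

Run:
```python
from h import *
p=shot('wrist'); save(p,'w3.png'); print(T().round(4)[:3,3])
for l in ['dot','needle_tip']: print(l,tip(p,l))
for n in ['side','scene']:
  p=shot(n); 
  for l in ['dot','needle_tip']: print(l,tip(p,l),[pix(p,np.array(a)).round(1) for a,_ in tip(p,l)])
  c=pix(p,[.515,.066,.03]).astype(int); k=p['color'][c[1]-30:c[1]+30,c[0]-40:c[0]+40]; print(c)
  cv2.imwrite('pics/c_%s3.png'%n,cv2.resize(k[:,:,::-1],None,fx=5,fy=5))
a=[cv2.imread('pics/c_%s3.png'%n) for n in ('side','scene')]; cv2.imwrite('pics/c3.png',np.hstack(a))
o=manip.get_obs();print(o['clock'],o['grip_width']*.0854,o['grasp_force'],o['ft_force'])
```

```text
[ 0.5205 -0.0625  0.1764]
dot []
needle_tip []
dot [(array([0.52  , 0.0625, 0.0219]), 0.9)] [array([310.9, 251.8])]
needle_tip [(array([0.5163, 0.0656, 0.0314]), 0.59)] [array([309., 249.])]
[308 249]
dot [(array([0.5168, 0.0679, 0.0228]), 0.92)] [array([347.4, 232.7])]
needle_tip [(array([0.5134, 0.0655, 0.0357]), 0.74)] [array([345.8, 228.6])]
[346 230]
7.55 0.04313148588464175 64.12419966000016 [-6.33203303  1.2736048  13.94413274]
```

View pics/w3.png

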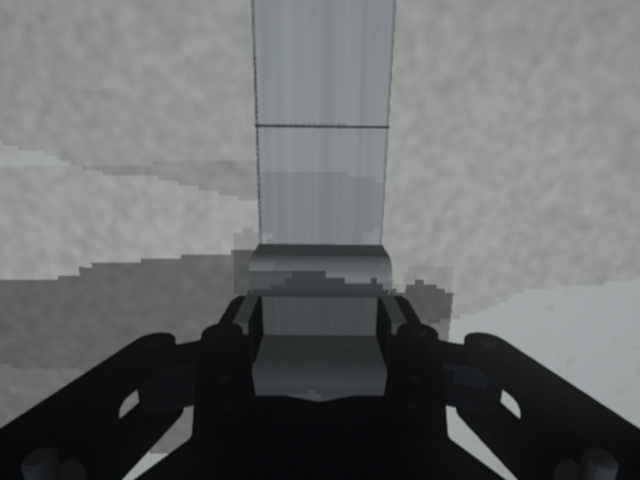

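View pics/c3.png

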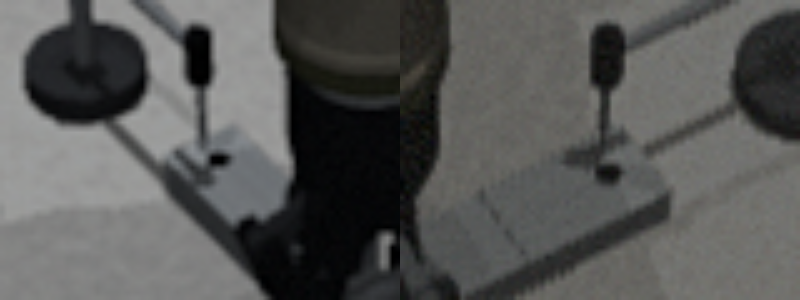

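The wrist picture shows the bar straight in the grip. In the crops the dot lies a little right of the needle in the side view (220,158 against tip 202,145) and just below it in the scene view (608,173 against tip 601,158). I'll convert these offsets to metres.

Run:
```python
from h import *
for n,d,t in [('side',(312,250.6),(308.4,248.2)),('scene',(347.6,234.6),(346.2,231.6))]:
    p=shot(n); D=ray(p,*d,.024); N=ray(p,*t,.032); print(n,D.round(4),N.round(4),(N-D).round(4))
```

```text
side [0.5234 0.0626 0.024 ] [0.5164 0.0683 0.032 ] [-0.007   0.0057  0.008 ]
scene [0.5223 0.0649 0.024 ] [0.5185 0.0633 0.032 ] [-0.0038 -0.0016  0.008 ]
```

Run:
```python
from h import *
from scipy.optimize import fsolve
a,b=shot('side'),shot('scene')
def s(u,v,z): return fsolve(lambda q:[pix(a,[*q,z])[0]-u,pix(b,[*q,z])[0]-v],[.515,.066])
D=s(312,347.6,.024);N=s(308.4,346.2,.032);print(D.round(4),N.round(4),(N-D).round(4))
for X in [(.515,.066,.032),(.515,.066,.06)]: print(pix(a,X).round(1),pix(b,X).round(1))
# image predicted: needle tip pixels at N
print(pix(a,[*N,.032]).round(1),pix(b,[*N,.032]).round(1))
```

```text
[0.5242 0.0636] [0.5147 0.0658] [-0.0095  0.0022]
[308.5 248.9] [346.4 230. ]
[308.1 240.7] [346.8 222.3]
[308.4 249. ] [346.2 230. ]
```

move_arm(
  plan=[0,0,0,0.001,-0.004,0,0.035,0,0,0,0.002,-0.0075,0,0.035,0,0,0,0.002,-0.0075,0,0.035,0,0,0,0.002,-0.0075,0,0.035],
)

```text
clock: 8.25
position: [0.5139, -0.061, 0.1764]
ee_rot: [0.707, 0.707, 0.001, 0.001]
ft_force: [5.6, -1.0, 4.2]
grip_width: 0.505
grasp_force: 63.2
```

Run:
```python
from h import *
a=[]
for n in ['side','scene']:
  p=shot(n)
  for l in ['dot','needle_tip']: print(l,tip(p,l))
  c=pix(p,[.515,.066,.03]).astype(int); k=p['color'][c[1]-15:c[1]+15,c[0]-20:c[0]+20]; print(c)
  a.append(cv2.resize(k[:,:,::-1],None,fx=10,fy=10,interpolation=cv2.INTER_NEAREST))
cv2.imwrite('pics/c4.png',np.hstack(a)); print(T()[:3,3].round(4), manip.get_obs()['ft_force'])
```

```text
dot [(array([0.5131, 0.0657, 0.0219]), 0.57)]
needle_tip [(array([0.5135, 0.0676, 0.0319]), 0.71)]
[308 249]
dot [(array([0.5106, 0.0695, 0.0203]), 0.73)]
needle_tip [(array([0.515 , 0.0659, 0.0348]), 0.67)]
[346 230]
[ 0.5139 -0.061   0.1764] [ 4.54216662 -1.15464839  4.62290755]
```

View pics/c4.png

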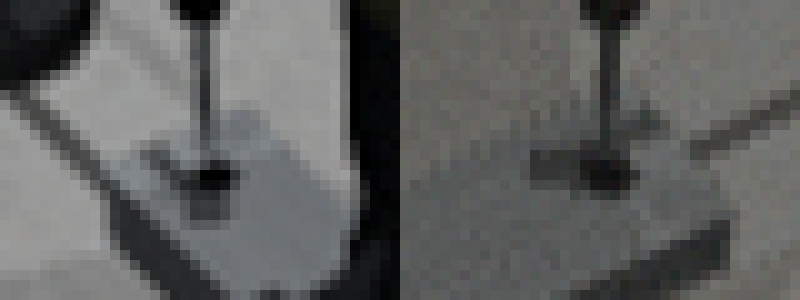

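Dot and needle now agree to about 1.5 mm: side view dot (213,177) with shaft column 205, scene view dot (607,172) with shaft column 608. I'll release and lift.

move_arm(
  plan=[0,0,0,0,0,0,0.06,0,0,0,0,0,0,0.075,0,0,0,0,0,0,0.075,0,0,0,0,0,-0.01,0.08,0,0,0,0,0,-0.05,0.0854,0,0,0,-0.02,0.02,-0.1,0.0854,0,0,0,-0.05,0.05,-0.15,0.0854,0,0,0,-0.05,0.05,-0.15,0.0854],
)

```text
clock: 9.55
position: [0.5647, -0.1134, 0.3304]
ee_rot: [0.708, 0.706, 0.002, 0.003]
ft_force: [0.6, 0.9, -0.2]
grip_width: 1.001
grasp_force: 0.0
```

Run:
```python
from h import *
M=T(); print(M.round(3))
z=np.array([-np.sin(.35),0,-np.cos(.35)]); y=np.array([0,-1,0.]); x=np.cross(y,z)
Rt=np.c_[x,y,z]; v=R.from_matrix(M[:3,:3].T@Rt).as_rotvec(); print('rv',v.round(3), 'shift',(M[:3,:3].T@(np.array([.66,-.285,.30])-M[:3,3])).round(3))
p=shot('side'); print(tip(p,'gauge'),tip(p,'gauge_grip'),tip(p,'dot'),tip(p,'needle_tip'))
p=shot('scene'); print(tip(p,'dot'),tip(p,'rib_mid'))
```

```text
[[ 0.003  1.     0.008  0.565]
 [ 1.    -0.003 -0.002 -0.113]
 [-0.002  0.008 -1.     0.33 ]
 [ 0.     0.     0.     1.   ]]
rv [ 0.281 -0.279  1.549] shift [-0.171  0.096  0.031]
[(array([ 0.5458, -0.2812,  0.0031]), 0.96)] [(array([ 0.5432, -0.28  ,  0.1082]), 0.92)] [(array([0.512 , 0.0675, 0.0216]), 0.75)] [(array([0.5134, 0.0677, 0.0325]), 0.6)]
[(array([0.5104, 0.0694, 0.0224]), 0.77)] [(array([ 0.5104, -0.0586,  0.0448]), 0.69)]
```

move_arm(
  plan=[0.031,-0.031,0.17,-0.02,0.012,0,0.0854,0.062,-0.062,0.34,-0.04,0.024,0,0.0854,0.094,-0.093,0.51,-0.06,0.036,0,0.0854,0.125,-0.124,0.69,-0.08,0.05,0.01,0.0854,0.156,-0.155,0.86,-0.1,0.06,0.02,0.0854,0.187,-0.186,1.03,-0.12,0.07,0.03,0.0854,0.219,-0.217,1.2,-0.14,0.08,0.03,0.0854,0.25,-0.248,1.38,-0.16,0.09,0.03,0.0854,0.281,-0.279,1.549,-0.171,0.096,0.031,0.0854,0.281,-0.279,1.549,-0.171,0.096,0.031,0.0854,0.281,-0.279,1.549,-0.171,0.096,0.031,0.0854,0.281,-0.279,1.549,-0.171,0.096,0.031,0.0854],
)

```text
clock: 11.45
position: [0.659, -0.2812, 0.295]
ee_rot: [0.984, 0.003, -0.177, -0.001]
ft_force: [0.1, 0.6, -0.4]
grip_width: 1.005
grasp_force: 0.0
```

Run:
```python
from h import *
print(T().round(3))
p=shot('wrist'); save(p,'w5.png')
for l in ['gauge','gauge_grip','pointer_tip','index_tip']: 
    t=tip(p,l); print(l,t,[pix(p,a).round(1) for a,_ in t])
np.savez('w5.npz',M=p['M'],f=[p['fx'],p['fy'],p['cx'],p['cy']])
```

```text
[[ 0.937  0.006 -0.349  0.659]
 [ 0.007 -1.     0.001 -0.281]
 [-0.349 -0.003 -0.937  0.295]
 [ 0.     0.     0.     1.   ]]
gauge [(array([ 0.5412, -0.2849,  0.1096]), 0.32)] [array([326.8, 344.3])]
gauge_grip [(array([ 0.5432, -0.284 ,  0.1053]), 0.64)] [array([325.2, 336.2])]
pointer_tip [(array([ 0.5578, -0.2793,  0.0164]), 0.51)] [array([318.1, 231.8])]
index_tip [(array([ 0.5549, -0.3026,  0.0207]), 0.57)] [array([348.5, 238.2])]
```

View pics/w5.png

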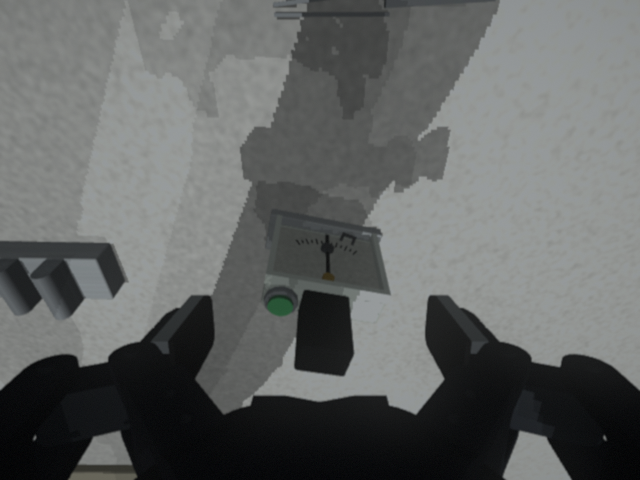

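The wrist picture shows the dial. The pivot is near (328,275), the pointer near (327,240), the fork near (347,238), and the green stub at (281,300) marks the gauge's +y side. I'll enlarge the dial.

Run:
```python
import cv2
a=cv2.imread('pics/w5.png')[202:302,258:392]; cv2.imwrite('pics/c5.png',cv2.resize(a,None,fx=5.97,fy=6,interpolation=cv2.INTER_CUBIC))
```

```text
(no output)
```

View pics/c5.png

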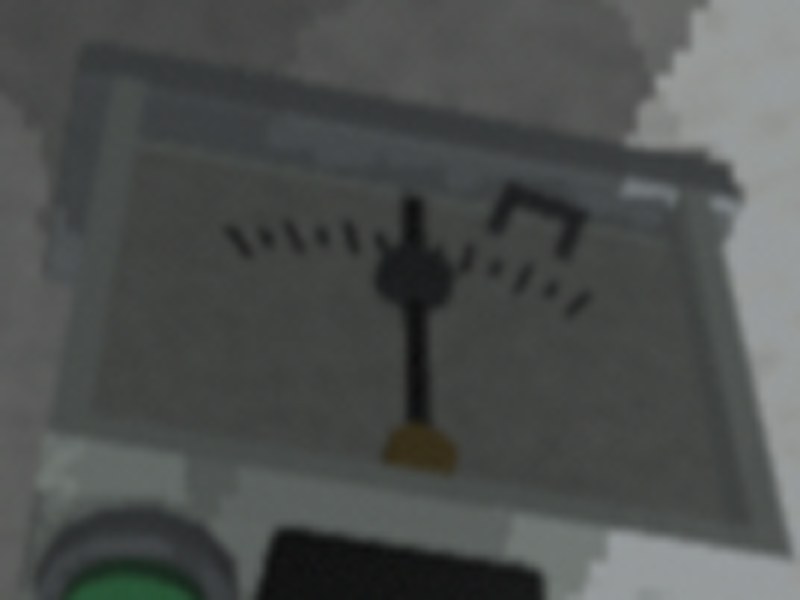

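Enlarged, the pointer tip is at crop (413,198) and the brass pivot at about (420,450). The fork prongs run (507,190)–(497,228) and (583,215)–(570,255), so the gap's middle is about (540,222). The foot's front edge runs from (85,50) to (740,190).

```bash
cat > ang.py <<'E'
from h import *
d=np.load('w5.npz'); p=dict(M=d['M'],fx=d['f'][0],fy=d['f'][1],cx=d['f'][2],cy=d['f'][3])
c=lambda a,b:(258+a/5.97-.4,202+b/6-.4)
for z in (0,.005,.01):
    A=ray(p,*c(85,50),z);B=ray(p,*c(740,190),z); v=A-B; print(z,A.round(4),B.round(4),np.linalg.norm(v).round(4),'yaw',np.arctan2(-v[0],v[1]).round(4))
yaw=np.arctan2(-v[0],v[1]); gx=np.array([np.cos(yaw),np.sin(yaw),0]); gy=np.array([-np.sin(yaw),np.cos(yaw),0])
o=p['M'][:3,3]
def pl(u,v,P):
    r=p['M'][:3,:3]@np.array([(u-p['cx'])/p['fx'],(v-p['cy'])/p['fy'],1]); return o+r*((P-o)@gx)/(r@gx)
for off in (.010,.013,.016,.019):
    P=np.array([.5425,-.283,0])+gx*off
    piv=pl(*c(420,450),P);t=pl(*c(413,198),P);f=pl(*c(540,222),P)
    h=P+np.array([0,0,.07])
    print(off,'piv',piv.round(4),'tip',t.round(4),'len',np.linalg.norm(piv-t).round(4), 'tip ang',np.arctan2(-(t-piv)@gy,piv[2]-t[2]).round(3),'fork r',np.linalg.norm(f-piv).round(4),'ang',np.arctan2(-(f-piv)@gy,piv[2]-f[2]).round(3))
E
python3 ang.py
```

```text
0 [ 0.5674 -0.2425  0.    ] [ 0.5457 -0.3318  0.    ] 0.092 yaw -0.2379
0.005 [ 0.5703 -0.2432  0.005 ] [ 0.5491 -0.3308  0.005 ] 0.0901 yaw -0.2379
0.01 [ 0.5732 -0.244   0.01  ] [ 0.5525 -0.3297  0.01  ] 0.0882 yaw -0.2379
0.01 piv [ 0.552  -0.2862  0.0621] tip [ 0.552  -0.2861  0.0117] len 0.0504 tip ang -0.001 fork r 0.0539 ang 0.331
0.013 piv [ 0.5551 -0.2861  0.0657] tip [ 0.5551 -0.286   0.0163] len 0.0494 tip ang -0.001 fork r 0.0529 ang 0.331
0.016 piv [ 0.5583 -0.2859  0.0693] tip [ 0.5583 -0.2859  0.0209] len 0.0484 tip ang -0.001 fork r 0.0518 ang 0.331
0.019 piv [ 0.5614 -0.2858  0.0729] tip [ 0.5614 -0.2858  0.0255] len 0.0474 tip ang -0.001 fork r 0.0507 ang 0.331
```

Run:
```python
from h import *
M=T(); a=-.238
y=np.array([np.cos(a),np.sin(a),0]); z=np.array([0,0,-1.]); Rt=np.c_[np.cross(y,z),y,z]
v=R.from_matrix(M[:3,:3].T@Rt).as_rotvec(); print('rv',v.round(3),np.linalg.norm(v))
for P in ([.60,-.283,.345],[.543,-.283,.345]): print((M[:3,:3].T@(np.array(P)-M[:3,3])).round(3))
```

```text
rv [-0.238  0.301 -1.313] 1.3683632856496786
[-0.073  0.001 -0.026]
[-0.126  0.001 -0.006]
```

move_arm(
  plan=[-0.03,0.038,-0.164,-0.03,0,-0.026,0.0854,-0.06,0.075,-0.328,-0.073,0.001,-0.026,0.0854,-0.089,0.113,-0.492,-0.08,0.001,-0.024,0.0854,-0.119,0.15,-0.656,-0.09,0.001,-0.02,0.0854,-0.149,0.188,-0.82,-0.1,0.001,-0.016,0.0854,-0.178,0.226,-0.985,-0.11,0.001,-0.012,0.0854,-0.208,0.263,-1.149,-0.12,0.001,-0.008,0.0854,-0.238,0.301,-1.313,-0.126,0.001,-0.006,0.0854,-0.238,0.301,-1.313,-0.126,0.001,-0.006,0.0854,-0.238,0.301,-1.313,-0.126,0.001,-0.006,0.0854],
)

```text
clock: 12.95
position: [0.5433, -0.2834, 0.3445]
ee_rot: [0.788, 0.616, -0.001, -0.0]
ft_force: [0.3, -0.3, -0.0]
grip_width: 0.998
grasp_force: 0.0
```

Run:
```python
from h import *
M=T(); print(M.round(3))
p=shot('wrist'); save(p,'w6.png')
print(tip(p,'gauge_grip'),look(p,'gauge_grip'))
s=manip.silhouettes(p,'gauge')
if s:
  m=s[0]['pixels']; print(s[0]['conf'],cv2.minAreaRect(cv2.findNonZero(m.astype(np.uint8))))
p=shot('side'); print(tip(p,'gauge'),tip(p,'gauge_grip'))
p=shot('scene'); print(tip(p,'gauge_grip'))
P=np.array([.543,-.283,.262]);print((M[:3,:3].T@(P-M[:3,3])).round(4),manip.get_obs()['clock'])
```

```text
[[ 0.24   0.971 -0.001  0.543]
 [ 0.971 -0.24  -0.    -0.283]
 [-0.001 -0.001 -1.     0.344]
 [ 0.     0.     0.     1.   ]]
[(array([ 0.5417, -0.2833,  0.1121]), 0.95)] [(array([ 0.5454, -0.2662,  0.0904]), 0.74)]
0.75 ((322.9913024902344, 235.618896484375), (127.21158599853516, 46.977901458740234), 89.43273162841797)
[(array([ 5.423e-01, -2.824e-01,  2.000e-04]), 0.84)] [(array([ 0.5442, -0.2828,  0.1088]), 0.77)]
[(array([ 0.5403, -0.283 ,  0.1082]), 0.61)]
[ 0.0004 -0.0003  0.0825] 13.4
```

View pics/w6.png

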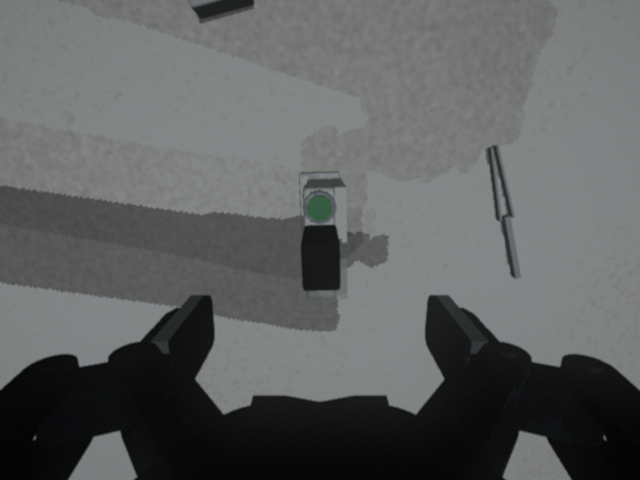

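The stem, at (321,258), is centred between the fingers and square to the tool. I'll descend and grip.

move_arm(
  plan=[0,0,0,0,0,0.04,0.0854,0,0,0,0,0,0.0825,0.0854,0,0,0,0,0,0.0825,0.07,0,0,0,0,0,0.0825,0.05,0,0,0,0,0,0.0825,0.03,0,0,0,0,0,0.0825,0.015,0,0,0,0,0,0.0825,0.01,0,0,0,0,0,0.0825,0.01,0,0,0,0,0,0.0825,0.01],
  squeeze=70,
)

```text
clock: 14.52
position: [0.5436, -0.2837, 0.2638]
ee_rot: [0.786, 0.618, 0.001, 0.001]
ft_force: [0.3, 0.4, 6.9]
grip_width: 0.251
grasp_force: 70.7
```

Run:
```python
from h import *
M=T(); print(M.round(4)); o=manip.get_obs(); print(o['ft_force'],o['grip_width']*85.4,o['grasp_force'])
p=shot('side'); print('rib_mid',tip(p,'rib_mid'),tip(p,'rib_tall'),tip(p,'dot'),tip(p,'rest'))
p=shot('scene'); print('rib_mid',tip(p,'rib_mid'),tip(p,'rib_tall'),tip(p,'dot'),tip(p,'rest'))
```

```text
[[ 2.370e-01  9.715e-01  2.300e-03  5.436e-01]
 [ 9.715e-01 -2.370e-01 -1.000e-03 -2.837e-01]
 [-4.000e-04  2.500e-03 -1.000e+00  2.638e-01]
 [ 0.000e+00  0.000e+00  0.000e+00  1.000e+00]]
[0.30932518 0.35511695 6.90248991] 21.42626152446515 70.67366123199463
rib_mid [(array([ 0.5124, -0.053 ,  0.0479]), 0.57)] [(array([ 0.5169, -0.0724,  0.0465]), 0.9)] [(array([0.5125, 0.0688, 0.0197]), 0.71)] [(array([ 0.5127, -0.0102, -0.0019]), 0.95)]
rib_mid [(array([ 0.5099, -0.0599,  0.0443]), 0.96)] [(array([ 0.5111, -0.0691,  0.0503]), 0.78)] [(array([0.5137, 0.0716, 0.0225]), 0.59)] [(array([ 0.513 , -0.0083,  0.0045]), 0.75)]
```

Gripped. I'll lift, carry it over the ribs and turn it square to the bar.

move_arm(
  plan=[0,0,0,0,0,-0.03,0.01,0,0,0,0,0,-0.075,0.01,0,0,-0.04,0.03,-0.012,-0.09,0.01,0,0,-0.08,0.065,-0.025,-0.09,0.01,0,0,-0.12,0.1,-0.039,-0.09,0.01,0,0,-0.16,0.14,-0.055,-0.09,0.01,0,0,-0.2,0.175,-0.068,-0.085,0.01,0,0,-0.238,0.205,-0.08,-0.08,0.01,0,0,-0.238,0.215,-0.084,-0.075,0.01,0,0,-0.238,0.215,-0.084,-0.075,0.01,0,0,-0.238,0.215,-0.084,-0.075,0.01],
)

```text
clock: 16.4
position: [0.5125, -0.056, 0.337]
ee_rot: [0.708, 0.706, -0.0, 0.0]
ft_force: [0.2, -0.3, -2.7]
grip_width: 0.244
grasp_force: 69.4
```

Run:
```python
from h import *
M=T(); print(M.round(4)); o=manip.get_obs(); print(o['clock'],o['ft_force'],o['grip_width']*85.4,o['grasp_force'])
p=shot('side'); print('gauge',tip(p,'gauge'),tip(p,'rib_mid'),tip(p,'rib_tall'),tip(p,'dot'),tip(p,'gauge_grip'))
save(p,'s7.png')
p=shot('scene'); print('gauge',tip(p,'gauge'),tip(p,'rib_mid'),tip(p,'rib_tall'),tip(p,'dot'),tip(p,'gauge_grip'))
save(p,'c7.png')
a=cv2.imread('pics/s7.png')[150:300,240:440];b=cv2.imread('pics/c7.png')[180:330,220:420]
cv2.imwrite('pics/v7.png',np.hstack([cv2.resize(a,(400,300)),cv2.resize(b,(400,300))]))
```

```text
[[ 3.300e-03  1.000e+00 -4.000e-04  5.125e-01]
 [ 1.000e+00 -3.300e-03 -4.000e-04 -5.600e-02]
 [-4.000e-04 -4.000e-04 -1.000e+00  3.370e-01]
 [ 0.000e+00  0.000e+00  0.000e+00  1.000e+00]]
16.4 [ 0.18841014 -0.27713933 -2.66975646] 20.863899412002894 69.37501072883606
gauge [(array([ 0.5138, -0.0562,  0.0733]), 0.65)] [(array([ 0.5154, -0.0499,  0.0475]), 0.85)] [(array([ 0.5188, -0.0734,  0.045 ]), 0.79)] [(array([0.514 , 0.0646, 0.022 ]), 0.57)] [(array([ 0.5131, -0.0527,  0.1782]), 0.93)]
gauge [(array([ 0.5096, -0.0602,  0.0727]), 0.82)] [(array([ 0.5101, -0.0574,  0.0476]), 0.93)] [(array([ 0.5094, -0.0686,  0.0457]), 0.68)] [(array([0.5131, 0.0713, 0.0225]), 0.78)] [(array([ 0.5085, -0.0569,  0.1805]), 0.64)]
```

View pics/v7.png

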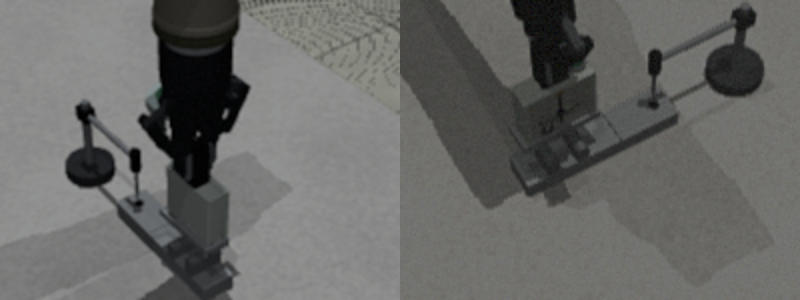

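The gauge hangs upright over both ribs and the dot is still under the needle (side crop needle near (137,200), scene crop near (655,100)). I'll lower it to touch.

move_arm(
  plan=[0,0,0,0,0,0.01,0.01,0,0,0,0,0,0.018,0.01,0,0,0,0,0,0.022,0.01,0,0,0,0,0,0.024,0.01,0,0,0,0,0,0.024,0.01,0,0,0,0,0,0.024,0.01],
)

```text
clock: 17.75
position: [0.5125, -0.0547, 0.3132]
ee_rot: [0.708, 0.707, -0.0, -0.0]
ft_force: [0.7, 0.1, -3.3]
grip_width: 0.246
grasp_force: 69.4
```

move_arm(
  plan=[0,0,0,0,0,0.001,0.01,0,0,0,0,0,0.002,0.01,0,0,0,0,0,0.003,0.01,0,0,0,0,0,0.003,0.01],
)

```text
clock: 18.25
position: [0.5126, -0.0544, 0.3116]
ee_rot: [0.708, 0.707, 0.0, 0.0]
ft_force: [-4.6, 1.5, 11.6]
grip_width: 0.249
grasp_force: 71.3
```

Contact made on the tall rib at about 14 N. I'll ease off and hold, then rock halfway about the rib.

move_arm(
  plan=[0,0,0,0,0,-0.0007,0.01,0,0,0,0,0,-0.0007,0.01,0,0,0,0,0,-0.0007,0.01],
)

```text
clock: 18.62
position: [0.5126, -0.0545, 0.3116]
ee_rot: [0.708, 0.707, 0.0, 0.0]
ft_force: [-3.8, 1.1, 7.6]
grip_width: 0.25
grasp_force: 70.8
```

move_arm(
  plan=[0,0.04,0,-0.0106,0,-0.001,0.01,0,0.08,0,-0.0212,0,-0.0012,0.01,0,0.12,0,-0.0318,0,-0.0008,0.01,0,0.16,0,-0.0423,0,0,0.01,0,0.16,0,-0.0423,0,0,0.01],
)

```text
clock: 19.25
position: [0.5124, -0.0979, 0.3109]
ee_rot: [0.706, 0.704, 0.056, -0.056]
ft_force: [-1.6, -1.0, 3.5]
grip_width: 0.249
grasp_force: 70.3
```

Run:
```python
from h import *
M=T(); print(M.round(4)); o=manip.get_obs(); print(o['clock'],o['ft_force'],o['torque'],o['grip_width']*85.4,o['grasp_force'])
for n in ('side','scene'):
  p=shot(n)
  for l in ('gauge','dot','needle_tip','rib_mid','gauge_grip'): print(l,tip(p,l))
```

```text
[[ 3.200e-03  1.000e+00  5.000e-04  5.124e-01]
 [ 9.873e-01 -3.200e-03  1.590e-01 -9.790e-02]
 [ 1.590e-01  0.000e+00 -9.873e-01  3.109e-01]
 [ 0.000e+00  0.000e+00  0.000e+00  1.000e+00]]
19.25 [-1.63889658 -1.01333794  3.4738322 ] [-0.39376826  0.29088164  0.00313462] 21.280631005783434 70.25035858154297
gauge [(array([ 0.5118, -0.0558,  0.0501]), 0.64)]
dot [(array([0.5143, 0.064 , 0.0221]), 0.8)]
needle_tip [(array([0.5136, 0.0685, 0.0309]), 0.6)]
rib_mid [(array([ 0.5125, -0.0522,  0.0472]), 0.6)]
gauge_grip [(array([ 0.5131, -0.0749,  0.1577]), 0.87)]
gauge [(array([ 0.5091, -0.0586,  0.0519]), 0.87)]
dot [(array([0.5102, 0.0713, 0.0244]), 0.7)]
needle_tip [(array([0.5135, 0.0663, 0.0356]), 0.92)]
rib_mid [(array([ 0.5121, -0.055 ,  0.0484]), 0.76)]
gauge_grip [(array([ 0.5096, -0.0713,  0.157 ]), 0.69)]
```

move_arm(
  plan=[0,0.04,0,-0.0106,0,-0.0006,0.01,0,0.08,0,-0.0212,0,-0.0007,0.01,0,0.12,0,-0.0318,0,-0.0004,0.01,0,0.16,0,-0.0423,0,0.0003,0.01,0,0.16,0,-0.0423,0,0.0003,0.01,0,0.16,0,-0.0423,0,0.0003,0.01],
)

```text
clock: 20.6
position: [0.5125, -0.1382, 0.3039]
ee_rot: [0.698, 0.698, 0.113, -0.113]
ft_force: [-0.7, -2.0, 5.2]
grip_width: 0.246
grasp_force: 70.4
```

move_arm(
  plan=[0,0,0,0,0,0,0.01,0,0,0,0,0,0,0.01,0,0,0,0,0,0,0.01,0,0,0,0,0,0,0.01,0,0,0,0,0,0,0.01,0,0,0,0,0,0,0.01,0,0,0,0,0,0,0.01,0,0,0,0,0,0,0.01],
)

```text
clock: 21.6
position: [0.5125, -0.1381, 0.3039]
ee_rot: [0.698, 0.698, 0.113, -0.113]
ft_force: [-0.3, -1.7, 6.4]
grip_width: 0.248
grasp_force: 70.4
```

```bash
cat > chk.py <<'E'
from h import *
M=T(); print(M.round(4)[:3]); o=manip.get_obs(); print(o['clock'],o['ft_force'].round(2),o['torque'].round(2),o['grip_width']*85.4,o['grasp_force'])
th=np.arcsin(M[1,2]); print('tilt',th)
for n in ('side','scene'):
  p=shot(n)
  for l in ('gauge','dot','needle_tip','rib_mid','gauge_grip'): print(l,tip(p,l))
# dial from scene, several shots
for k in range(3):
  p=shot('scene'); a,b=tip(p,'pointer_tip'),tip(p,'index_tip'); print(a,b, [pix(p,q[0][0]).round(1) for q in (a,b) if q])
  for l in ('pointer','index'):
    s=manip.silhouettes(p,l)
    if s:
      yy,xx=np.nonzero(s[0]['pixels']); print(l,round(s[0]['conf'],2),len(xx),xx.mean().round(1),yy.mean().round(1),xx.min(),xx.max(),yy.min(),yy.max())
save(p,'end_scene%.2f.png'%o['clock']); np.savez('sc.npz',c=p['color'],M=p['M'],f=[p['fx'],p['fy'],p['cx'],p['cy']])
E
python3 chk.py
```

```text
[[ 7.000e-04  1.000e+00  3.000e-04  5.125e-01]
 [ 9.489e-01 -8.000e-04  3.156e-01 -1.381e-01]
 [ 3.156e-01  1.000e-04 -9.489e-01  3.039e-01]]
21.6 [-0.28 -1.67  6.44] [-0.62  0.19 -0.01] 21.14077383318964 70.42447686195374
tilt 0.3210490131013111
gauge [(array([ 0.5131, -0.0574,  0.0544]), 0.76)]
dot [(array([0.5162, 0.0671, 0.0201]), 0.65)]
needle_tip [(array([0.5123, 0.0676, 0.0316]), 0.91)]
rib_mid [(array([ 0.5131, -0.052 ,  0.0471]), 0.95)]
gauge_grip [(array([ 0.5142, -0.0856,  0.1537]), 0.86)]
gauge [(array([ 0.5111, -0.0594,  0.0549]), 0.89)]
dot [(array([0.511 , 0.0699, 0.0269]), 0.63)]
needle_tip [(array([0.514 , 0.0667, 0.034 ]), 0.95)]
rib_mid [(array([ 0.51  , -0.0566,  0.0468]), 0.94)]
gauge_grip [(array([ 0.5109, -0.0885,  0.1564]), 0.6)]
[(array([ 0.526 , -0.0754,  0.0659]), 0.57)] [] [array([292.2, 252.8])]
index 0.55 236 222.5 402.6 196 255 380 420
[(array([ 0.5249, -0.0788,  0.0665]), 0.6)] [] [array([290.5, 252.9])]
[(array([ 0.5318, -0.0759,  0.067 ]), 0.46)] [] [array([293.3, 254.6])]
```

The tool tilt is 0.321 and contact is about 9 N. To check the fork against the pointer numerically, I'll fit a model of pointer and fork to three images: the wrist close-up, the scene view with the gauge upright, and the scene view now.

```bash
cat > fit.py <<'E'
from h import *
from scipy.optimize import minimize
def fit(g,p,piv,gy,phi0,px=0.5e-3):
    # rectify dial plane: columns = toward -gy, rows = down, px m per pixel, 90x90mm about expected pivot
    W=np.arange(-35e-3,35e-3,px); H=np.arange(-4e-3,60e-3,px); a,r=np.meshgrid(W,H)
    X=piv[None,None]-a[...,None]*gy-r[...,None]*np.array([0,0,1.])
    Mi=np.linalg.inv(p['M']); c=X@Mi[:3,:3].T+Mi[:3,3]
    u=(p['fx']*c[...,0]/c[...,2]+p['cx']).astype(np.float32); v=(p['fy']*c[...,1]/c[...,2]+p['cy']).astype(np.float32)
    I=cv2.remap(g.astype(np.float32),u,v,cv2.INTER_LINEAR); I=I-cv2.GaussianBlur(I,(0,0),12e-3/px)
    def tem(da,dr,phi,s):
        A=(a-da)/s;Rr=(r-dr)/s; m=((abs(A)<1.3e-3)&(Rr>8e-3)&(Rr<52e-3))|(A**2+(Rr-37e-3)**2<6.5e-3**2)
        R2=Rr*np.cos(phi)+A*np.sin(phi); A2=A*np.cos(phi)-Rr*np.sin(phi)
        m|=(abs(abs(A2)-4.4e-3)<1e-3)&(R2>48e-3)&(R2<57e-3)
        m|=(abs(A2)<5.2e-3)&(abs(R2-56e-3)<1e-3)
        return -cv2.GaussianBlur(m.astype(np.float32),(0,0),1e-3/px)
    w=(r>5e-3)
    def sc(q): 
        t=tem(*q)[w]; return np.corrcoef(t,I[w])[0,1]
    best=(-1,)
    for da in np.arange(-6e-3,6.1e-3,2e-3):
        for dr in np.arange(-6e-3,6.1e-3,2e-3):
            for phi in phi0+np.arange(-.15,.151,.03): 
                k=sc((da,dr,phi,1.)); best=max(best,(k,(da,dr,phi,1.)))
    q=np.array(best[1])
    for st in ((1e-3,1e-3,.02,.02),(.5e-3,.5e-3,.01,.01),(.3e-3,.3e-3,.005,.01)):
        for _ in range(6):
            for i in range(4):
                for sg in (1,-1):
                    t=q.copy(); t[i]+=sg*st[i]
                    if abs(t[3]-1)<.08 and sc(t)>sc(q): q=t
    prof=[(round(f,2),round(float(sc((q[0],q[1],f,q[3]))),3)) for f in q[2]+np.arange(-.12,.121,.04)]
    return sc(q).round(3),(q*[1e3,1e3,1,1]).round(3),prof
if __name__=='__main__':
    gr=lambda f:cv2.imread(f,0)
    d=np.load('w5.npz'); p=dict(M=d['M'],fx=d['f'][0],fy=d['f'][1],cx=d['f'][2],cy=d['f'][3])
    s,c=np.sin(-.238),np.cos(-.238)
    print('wrist upright',fit(gr('pics/w5.png'),p,np.array([.5583,-.2859,.071]),np.array([-s,c,0]),.32))
    d=np.load('sc.npz'); p=dict(M=d['M'],fx=d['f'][0],fy=d['f'][1],cx=d['f'][2],cy=d['f'][3]); gy=np.array([0,1.,0])
    print('scene upright',fit(gr('pics/c7.png'),p,np.array([.5285,-.056,.143]),gy,.32))
    th=np.arcsin(T()[1,2]); G=np.array([.5285,-.0555,.0538])
    pv=G+.07*np.array([0,-np.sin(th),np.cos(th)])
    ims=[cv2.cvtColor(shot('scene')['color'],cv2.COLOR_RGB2GRAY).astype(float) for _ in range(6)]
    print('scene now',fit(np.mean(ims,0),p,pv,gy,0.))
E
python3 fit.py
```

```text
wrist upright (np.float64(0.791), array([-0.3 , -3.3 ,  0.3 ,  1.06]), [(np.float64(0.18), 0.668), (np.float64(0.22), 0.681), (np.float64(0.26), 0.725), (np.float64(0.3), 0.791), (np.float64(0.34), 0.727), (np.float64(0.38), 0.685), (np.float64(0.42), 0.681)])
scene upright (np.float64(0.647), array([ 0.3, -5. ,  0.3,  1. ]), [(np.float64(0.18), 0.562), (np.float64(0.22), 0.559), (np.float64(0.26), 0.609), (np.float64(0.3), 0.647), (np.float64(0.34), 0.618), (np.float64(0.38), 0.577), (np.float64(0.42), 0.568)])
scene now (np.float64(0.6), array([ 0.8  , -3.5  ,  0.005,  1.01 ]), [(np.float64(-0.12), 0.508), (np.float64(-0.08), 0.52), (np.float64(-0.03), 0.56), (np.float64(0.01), 0.6), (np.float64(0.05), 0.565), (np.float64(0.09), 0.529), (np.float64(0.13), 0.524)])
```

The fits put the index at about 0.30. Now the fork's middle is within 0.01 rad of the plumb pointer, about 0.5 mm. Dot and needle still agree to about 2 mm and contact is about 9 N, so I'll hand in.

```bash
python3 -c "
from workcell import manip
print(manip.get_obs()['clock']); print(manip.hand_in())"
```

```text
23.25
the job is handed in; nothing more can be done
None
```

I handed the job in at 23.25 s; no verdict came back. At hand-in the dot was under the needle to about 2 mm, and the gauge was still gripped on the ribs with about 9 N of contact. The pointer was within about 0.5 mm of the fork's middle, and I never touched the dish, tweezers or yellow bottle.

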